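# Hold the bag clip open over the feeding card

### The job

Squeeze the handles of the big spring clip to take it off the black rail, then bring it, jaws down, over the middle of the top edge of the taller card, so that the card's edge stands between the gaping jaws. Finish while still holding the clip there, squeezed wide open and not touching the card or its stand, so that a second sheet can be slipped in beside it; leave the card stands and everything else where they are.

Things in the scene. Friction and masses are not known exactly. Their poses are not given: they have to be found in the camera images.
- clip: big steel spring clip, peg style, 106 mm tall, about 0.1 kg, upright at the start, handles up, jaws biting down over the rail. Origin on the hinge pin, 140 mm above the shelf at the start; y along the pin and the rail, x across the two halves, z up. This body is the -x half and the other half hinges on it: with the clip spread by q, this frame leans q/2 from the clip's middle plane
- clip_grip (a point): middle of the handles, between them, 30 mm above the pin (on the -x half): centre the pads here and close along x. Handles: two plates 3 mm thick, 26 mm wide (y), 6 to 50 mm above the pin, splayed in a V, over their outer faces 50 mm at the top, 27 mm at the bottom at the start. Squeezed together they spread the jaws; fully squeezed they are parallel, 24 mm over the outer faces, at a stop
- clip_jaw (a joint): spread of the clip in rad: 0 = biting on the 4 mm rail as at the start, -0.07 = shut on nothing, 0.55 = fully spread (handles parallel, at the stop). A spring pulls it shut: squeezing takes about 6 N on each handle to begin and 14 N to spread fully; a grip of 30 N is plenty
- lip_a (a point): lower inner corner of the -x jaw's lip, at its middle, 56 mm below the pin and 2 mm to -x of it at the start (54 mm below when fully spread). Jaws are 40 mm wide (y); the gap between the lips is 4 mm at the start and 34 mm fully spread; fully spread it is about 30 mm at 20 mm above the lips
- lip_b (a point): the same point of the other (+x) jaw's lip, 56 mm below the pin and 2 mm to +x of it at the start
- rack: black clip rail, fixed to the shelf: foot 70 x 200 x 15 mm with an upright plate 4 mm thick (x), 190 mm long (y), top edge 100 mm above the shelf. Origin under the centre of the foot, z up. The big clip bites 16 mm down over its top edge, near one end; the little clip sits near the other
- little_clip: small rigid steel clip sitting over the same rail, 46 mm tall, 20 mm wide, standing 26 mm above the rail; origin at the rail's top edge. Leave it alone
- tall_stand: loose stand (about 0.6 kg) with the taller card: wooden foot 60 x 100 x 20 mm, and in it an upright rigid card 3 mm thick (x), 90 mm wide (y), its top edge 150 mm above the shelf. Origin under the centre of the foot, x is the card's normal, z up
- card_edge (a point): middle of the taller card's top edge, 150 mm above the shelf; axes as the stand's: x the card's normal, y along the edge, z up
- low_stand: loose stand with the lower card: same foot, card 110 mm wide, top edge 85 mm above the shelf. Origin under the centre of the foot. Leave it alone
- canister: closed white fish food canister, 72 mm across, 95 mm tall, origin under its centre. Leave it alone
- scraper: green algae magnet scraper, 85 x 45 x 48 mm, origin under its centre. Leave it alone
- thermometer: glass thermometer lying on two rubber cups, 125 mm long (x), 15 mm high, origin underneath. Leave it alone
- cave: terracotta-coloured ceramic cave ornament, about 95 x 115 x 85 mm, origin underneath. Leave it alone
- conditioner: white bottle of water conditioner, 56 mm across, 130 mm tall, origin under its centre. Leave it alone
Not all that is in view belongs to the job. Leave any blue look-alike of the clip alone.

How it is judged:
By the outcome, as a careful person would: the job done as asked, in the order asked, and still so for the second after the job is handed in, while the arm keeps its last pose, push and grip.
It also fails if it takes over 35 s, if anything falls off the work surface, if the arm or the gripper's body presses on something with over 40 N, if the wrist force passes 120 N, or if a joint passes its speed limit or range.

### The arm

A 6-joint arm with a two-finger parallel gripper is mounted at the origin on the work surface. World frame = base frame: x ahead of the robot, y to its left, z up, the work surface at z = 0. Lengths are in m, angles in rad, forces in N, time in s.
With the tool pointing down it reaches from about 0.375 to 0.75 m from the base axis. Payload 9 kg.
Tool frame: the origin (TCP) lies at the very end of the fingers, on their centre line; the grasp point (between the pads) lies 19 mm behind it; z points along the fingers, y is the direction in which the jaws open and shut (so a half turn about z gives the same grasp; the last joint's range is limited). The gripper opens to 85 mm and grips with 20 to 120 N. Pads are 22 mm wide; open, the fingers measure 114 mm over their backs; the gripper's body (76 mm by 85 mm) begins 54 mm behind the grasp point. The pads swing forward as they close: fully open they stand 13 mm farther back than shut.
Start: joints at [-1.518, 0.104, 0.097, 1.564, 0, 1.353], TCP at [0.161, -0.578, 0.231] pointing down, gripper open.
Joint ranges: [-2.99, 2.99], [-0.84, 1.86], [-1.1, 1.16], [-1.84, 2.11], [-1.51, 1.56], [-3.14, 3.14]. Speed limits (rad/s): [2.22, 2.22, 2.57, 3.14, 3.14, 3.14].

### API

Orientations are given as [roll, pitch, yaw] about the fixed x, y, z axes, in that order (R = Rz(yaw) Ry(pitch) Rx(roll)).
In Python, from rig import robot, vision, order gives the robot as it stands.
- The arm moves only by the tool step_arm, never from a script. Its arguments are lists of equal length, an entry for each row: "jaw": the opening, from 0 (shut) to 1 (fully open); "xyz": the shift along the tool's x, y, z in m, a list of three; "angular": the turn, a rotation vector about the tool's x, y, z in rad, a list of three. A call has 1 to 8 rows; each row shifts and turns the commanded pose from where the row before left it, along the tool's axes as they then stand; what a row does not reach is not made up. A row lasts 1/10 s, in which the tool goes at most 50 mm and 8.59 degrees, less where a joint would pass 70% of its speed; a pose out of reach is approached as far as the arm can. A call is refused whole if a number of a shift passes 0.05 or a number of a turn 0.15, either way. A call with a gripper value outside its range is refused whole. The fingers move at their own pace and stop on an object; "grip_force" is the grip in N (left out, the last holds). Time passes only in rows, so rows that do not move let the fingers close. It gives the time, the measured TCP pose, the force and the opening at its end, in the units of the state.
- robot.state(): the state, without advancing time (a new reading comes with each control period).
- vision.read_camera(name): name is "side" or "top"; returns a dict with "frame" (480x640x3 uint8, blue, green, red), "vertical_fov" (degrees; the focal length in pixels is half the picture's height over the tangent of half this angle, whatever the lens; pixels are square), "cx", "cy" (the principal point, pixels), "extrinsics" (4x4, takes a point from world to camera coordinates). Camera axes: x right, y down, z forward; pixel columns grow to the right and rows downward; lengths in m; the calibration is good to about 2 mm. A picture is of the moment at which its call begins. There is no depth.
- order.finish_job(): hands the job in, once; it reports no verdict.
The state is a dict: "time_s": time; "joint_pos": joint angles; "dq": joint speeds; "joint_torque": joint torques, N m; "tcp_pos": TCP position; "ee_rot": TCP orientation; "ft_force": force on the tool from outside, world axes, zero at the start; "torque": the same for the moment, N m; "gripper_width": opening from 0.0 (shut) to 1.0 (fully open).
Only numpy, scipy, OpenCV 4.12 (cv2) and the standard library are available. Lean on these libraries where they do the work, as an engineer would, in place of code of your own. Each camera call takes 0.05 s, during which the arm holds its last target. There are 200 camera calls.

## Working session

There is one attempt and no reset: what is moved stays moved. The work goes in short steps, Python scripts to look and compute and a tool call to move; the robot and the scene stay as the last step left them, time stands still between calls to the robot, and variables do not carry over. Pictures are saved under pics/ and viewed, on a budget of 10 in all, crops included, one or two more only if the job needs it, and the job is handed in when it is done.

Besides the shell and the picture viewer there is one more tool, called after "Emit:" in YAML: its name, and indented under it one key for each argument. step_arm: Moves the arm, as the interface text tells. Its arguments: {"type":"object","properties":{"jaw":{"type":"array","items":{"type":"number"}},"xyz":{"type":"array","items":{"type":"array","items":{"type":"number"}}},"angular":{"type":"array","items":{"type":"array","items":{"type":"number"}}},"grip_force":{"type":"number"}},"required":["jaw","xyz","angular"]}

```bash
mkdir -p pics
cat > h.py <<'E'
import numpy as np,cv2
from rig import robot,vision,order
def cam(n):
    c=vision.read_camera(n);f=240/np.tan(np.radians(c["vertical_fov"])/2)
    K=np.array([[f,0,c["cx"]],[0,f,c["cy"]],[0,0,1]]);return c["frame"].copy(),K,np.array(c["extrinsics"])
def ray(K,E,uv):
    R,t=E[:3,:3],E[:3,3];return -R.T@t,R.T@np.linalg.solve(K,[uv[0],uv[1],1.])
def onz(K,E,uv,z):
    o,d=ray(K,E,uv);return o+d*(z-o[2])/d[2]
def proj(K,E,p):
    q=K@(E[:3,:3]@np.asarray(p,float)+E[:3,3]);return q[:2]/q[2]
def two(A,uva,B,uvb):
    o,d=ray(*A,uva);p,e=ray(*B,uvb);s=np.linalg.lstsq(np.c_[d,-e],p-o,rcond=None)[0]
    a,b=o+d*s[0],p+e*s[1];return (a+b)/2,np.linalg.norm(a-b)
E
python3 - <<'E'
from h import *
for n in("top","side"):
    f,K,E=cam(n);cv2.imwrite(f"pics/{n}0.png",f);print(n,K,E,ray(K,E,(320,240)))
print(robot.state())
E
```

```text
top [[538.55207275   0.         320.99567121]
 [  0.         538.55207275 237.05404565]
 [  0.           0.           1.        ]] [[-0.0160143  -0.99937503 -0.03151336 -0.01415463]
 [-0.99755595  0.01811312 -0.0674837   0.56013876]
 [ 0.06801233  0.03035564 -0.99722257  1.15675001]
 [ 0.          0.          0.          1.        ]] (array([ 0.47986981, -0.05940553,  1.19089139]), array([ 0.06258517,  0.03230236, -0.99753346]))
side [[453.61482243   0.         315.73768622]
 [  0.         453.61482243 230.72117488]
 [  0.           0.           1.        ]] [[-0.8910697  -0.45385636  0.00303319  0.48088542]
 [-0.3295395   0.64237047 -0.69192767  0.29598904]
 [ 0.31208734 -0.61755533 -0.72196046  1.04538642]
 [ 0.          0.          0.          1.        ]] (array([0.19979064, 0.67370224, 0.95807205]), array([ 0.29697373, -0.60868004, -0.73608554]))
{'time_s': 0.1, 'joint_pos': array([-1.51766167e+00,  1.04613910e-01,  9.65448541e-02,  1.56394624e+00,
       -2.35199110e-05,  1.35309740e+00]), 'dq': array([ 0.00134035, -0.00088793,  0.00236035, -0.00129724, -0.0003359 ,
        0.00018505]), 'joint_torque': array([ 4.12557492e-03, -5.58207178e+01,  5.04720783e+01,  1.29748421e-02,
       -3.32781174e-04,  4.07374486e-06]), 'tcp_pos': array([ 0.16050625, -0.57780184,  0.23061394]), 'ee_rot': array([-3.14039738e+00, -2.40311933e-04,  2.70833462e-01]), 'ft_force': array([ 0.4107041 ,  0.14143041, -0.54583791]), 'torque': array([ 0.01241146, -0.05859196, -0.00064344]), 'gripper_width': 1.002737025702376}
```

View pics/top0.png

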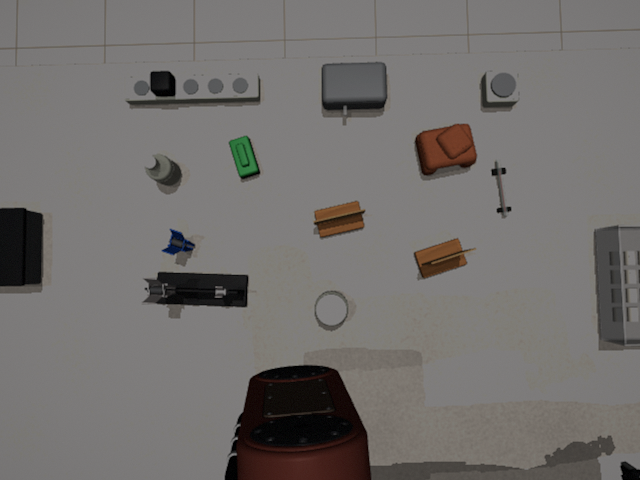

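View pics/side0.png

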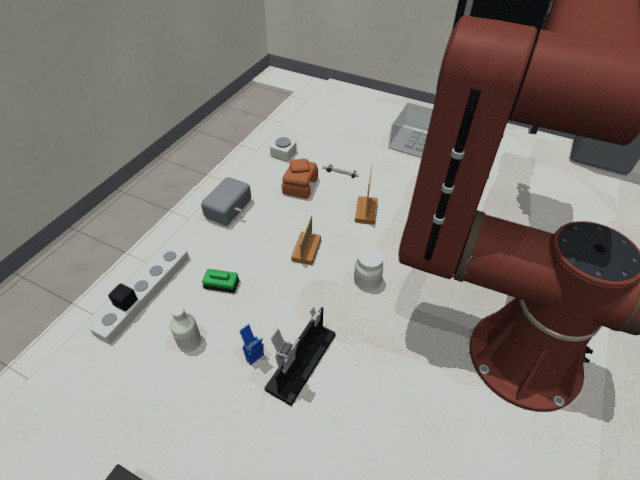

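The top view shows the rack at (205,290), with the big clip near its left end (160,290), the two card stands at (340,218) and (442,257), and a blue decoy at (180,243). The side view agrees. Next I'll zoom in on these.

Run:
```python
from h import *
t=cv2.imread("pics/top0.png");s=cv2.imread("pics/side0.png")
z=lambda i,x,y,w,h:cv2.resize(i[y:y+h,x:x+w],(400,300),interpolation=cv2.INTER_CUBIC)
o=np.vstack([np.hstack([z(t,135,255,120,90),z(s,250,300,100,75)]),np.hstack([z(t,390,205,100,75),z(s,290,160,120,90)])])
cv2.imwrite("pics/z0.png",np.clip(o.astype(float)*1.3,0,255).astype('uint8'))
```

```text
(no output)
```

View pics/z0.png

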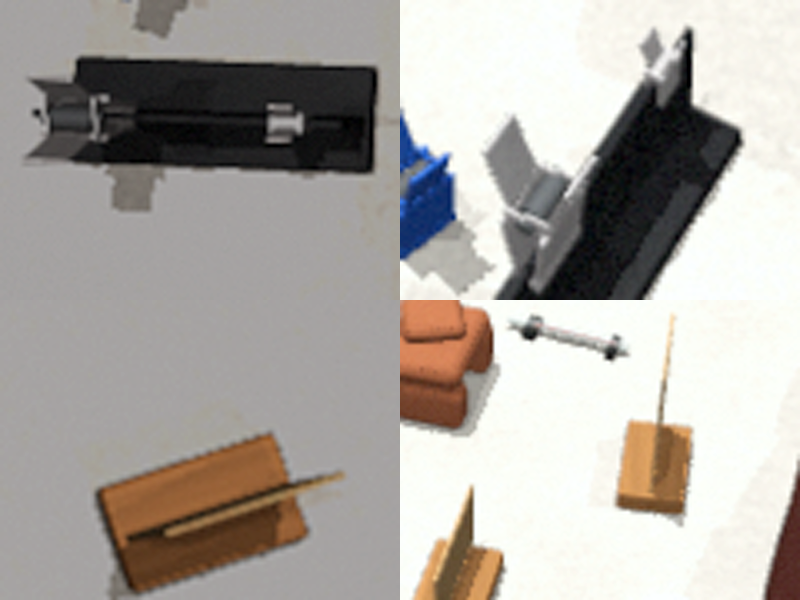

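The zoom shows the big clip's handle tops near top px (150,279) and (149,303). The right-hand stand's card has its top edge from (431,263) to (476,248.5). Next I'll check these against the sizes given.

Run:
```python
from h import *
f,K,E=cam("top");s,Ks,Es=cam("side")
P=lambda u,v,z:onz(K,E,(u,v),z)
r=[P(*c,.015) for c in((158.1,272.1),(248.1,275.4),(246.9,306.9),(157.5,303.9))]
c=np.mean(r,0);d=r[0]+r[3]-r[1]-r[2];print("rack",c,"yaw of y-axis",np.degrees(np.arctan2(d[1],d[0]))-90,[np.linalg.norm(r[i]-r[i-1]) for i in range(4)])
for z in(.085,.15):
    a,b=P(431.25,263,z),P(475.75,248.5,z);v=a-b;print("card",z,(a+b)/2,np.linalg.norm(v),np.degrees(np.arctan2(v[1],v[0]))-90)
    print(" side px",proj(Ks,Es,a),proj(Ks,Es,b))
for z,p in((.19,[(143,279),(156.6,279),(142.5,304),(157.5,301.5)]),(.14,[(147,290),(166.5,289.5)])):
    for q in p:print("clip",z,q,P(*q,z),proj(Ks,Es,P(*q,z)))
# canister
print("canister",P(331,308,.095),"low stand",P(339,218,.02))
# HSV foot of tall stand
h=cv2.cvtColor(f,cv2.COLOR_BGR2HSV);m=cv2.inRange(h,(8,90,60),(25,255,255));n,l,st,ce=cv2.connectedComponentsWithStats(m)
for i in range(1,n):
    if st[i,4]>300:
        w=cv2.minAreaRect(np.argwhere(l==i)[:,::-1].astype(np.float32));print(st[i],w)
```

```text
rack [0.44957426 0.23780958 0.015     ] yaw of y-axis -2.852124715050863 [np.float64(0.06956292384786955), np.float64(0.19922026937692883), np.float64(0.06852196374502657), np.float64(0.19707957773235651)]
card 0.085 [ 0.51218724 -0.29531698  0.085     ] 0.09522153020464771 17.10600677195889
 side px [368.54254444 200.05362593] [371.47628476 178.92026727]
card 0.15 [ 0.51028775 -0.28145102  0.15      ] 0.08962477857433142 17.106006771958903
 side px [369.41472999 185.01570857] [372.25815933 164.94435298]
clip 0.19 (143, 279) [0.47543974 0.30588411 0.19      ] [273.38406634 337.54537054]
clip 0.19 (156.6, 279) [0.47503561 0.28015003 0.19      ] [280.32172032 327.21957566]
clip 0.19 (142.5, 304) [0.42889481 0.3065238  0.19      ] [294.55025126 347.79203433]
clip 0.19 (157.5, 301.5) [0.43313009 0.27825254 0.19      ] [299.72077722 335.09087115]
clip 0.14 (147, 290) [0.45355177 0.31605115 0.14      ] [281.98295801 359.40750823]
clip 0.14 (166.5, 289.5) [0.45394614 0.27739872 0.14      ] [291.39405337 343.6538909 ]
canister [ 0.41052837 -0.04397241  0.095     ] low stand [ 0.60069984 -0.06375019  0.02      ]
[ 418  124   59   45 1887] ((446.8825988769531, 145.9631805419922), (39.44233703613281, 53.0273551940918), 77.6609115600586)
[314 201  51  22 525] ((337.7934265136719, 210.87213134765625), (11.337447166442871, 51.41932678222656), 76.75948333740234)
[318 216  46  21 551] ((340.4117736816406, 225.3529052734375), (13.666620254516602, 45.12154006958008), 77.47119140625)
[ 415  239   60   39 1151] ((445.85003662109375, 256.0500183105469), (27.195587158203125, 57.86967468261719), 71.56504821777344)
```

The tall card checks out: its edge measures 89.6 mm at z=0.15, centred at (0.510, -0.281) with yaw 17.1°. The clip is near (0.453, 0.293), yaw about -2.9°. First I'll turn the tool toward yaw 87.15° and raise it.

Emit:
step_arm:
  jaw: [1,1,1,1,1,1,1,1]
  xyz:
    - [0,0,-0.005]
    - [0,0,-0.005]
    - [0,0,-0.005]
    - [0,0,-0.005]
    - [0,0,-0.005]
    - [0,0,-0.005]
    - [0,0,-0.005]
    - [0,0,-0.005]
  angular:
    - [0,0,-0.14]
    - [0,0,-0.14]
    - [0,0,-0.14]
    - [0,0,-0.14]
    - [0,0,-0.14]
    - [0,0,-0.14]
    - [0,0,-0.14]
    - [0,0,-0.14]
  grip_force: 30

```text
time_s: 1.0
tcp_pos: [0.1605, -0.578, 0.2713]
ee_rot: [-3.142, -0.0, 1.397]
ft_force: [-0.2, -0.1, -0.3]
gripper_width: 1.003
```

Emit:
step_arm:
  jaw: [1,1]
  xyz:
    - [0,0,0]
    - [0,0,0]
  angular:
    - [0,0,-0.13]
    - [0,0,0]

```text
time_s: 1.2
tcp_pos: [0.1605, -0.5781, 0.2712]
ee_rot: [3.142, -0.0, 1.523]
ft_force: [-0.7, -0.2, -1.5]
gripper_width: 1.002
```

```bash
cat >> h.py <<'E'
from scipy.spatial.transform import Rotation as Ro
def go(p,yaw):
    s=robot.state();R=Ro.from_euler("xyz",s["ee_rot"]);T=Ro.from_euler("xyz",[np.pi,0,yaw])
    print("t",s["time_s"],"tcp",s["tcp_pos"].round(4),"rpy",s["ee_rot"].round(4),"w",s["gripper_width"],"F",s["ft_force"].round(1))
    print("shift tool",R.inv().apply(np.array(p)-s["tcp_pos"]).round(4),"turn",(R.inv()*T).as_rotvec().round(4))
E
python3 -c "
from h import *
go([.50,-.30,.27],1.521);go([.453,.293,.27],1.521)"
```

```text
t 1.2 tcp [ 0.1605 -0.5781  0.2712] rpy [ 3.1416e+00 -1.0000e-04  1.5227e+00] w 1.002410960535625 F [-0.7 -0.2 -1.5]
shift tool [0.2942 0.3257 0.0013] turn [ 0.     -0.0001  0.0017]
t 1.2 tcp [ 0.1605 -0.5781  0.2712] rpy [ 3.1416e+00 -1.0000e-04  1.5227e+00] w 1.002410960535625 F [-0.7 -0.2 -1.5]
shift tool [0.8842 0.2502 0.0013] turn [ 0.     -0.0001  0.0017]
```

Emit:
step_arm:
  jaw: [1,1,1,1,1,1,1,1]
  xyz:
    - [0.03,0.035,0]
    - [0.03,0.035,0]
    - [0.03,0.035,0]
    - [0.03,0.035,0]
    - [0.03,0.035,0]
    - [0.03,0.035,0]
    - [0.03,0.035,0]
    - [0.03,0.035,0]
  angular:
    - [0,0,0]
    - [0,0,0]
    - [0,0,0]
    - [0,0,0]
    - [0,0,0]
    - [0,0,0]
    - [0,0,0]
    - [0,0,0]

```text
time_s: 2.0
tcp_pos: [0.4534, -0.3509, 0.2712]
ee_rot: [-3.142, 0.0, 1.516]
ft_force: [1.0, 0.5, -0.1]
gripper_width: 1.002
```

Emit:
step_arm:
  jaw: [1,1,1,1,1,1,1,1]
  xyz:
    - [0.04,-0.002,0]
    - [0.04,-0.002,0]
    - [0.04,-0.002,0]
    - [0.04,-0.002,0]
    - [0.04,-0.002,0]
    - [0.04,-0.002,0]
    - [0.04,-0.002,0]
    - [0.04,-0.002,0]
  angular:
    - [0,0,0]
    - [0,0,0]
    - [0,0,0]
    - [0,0,0]
    - [0,0,0]
    - [0,0,0]
    - [0,0,0]
    - [0,0,0]

```text
time_s: 2.8
tcp_pos: [0.4518, -0.0305, 0.2712]
ee_rot: [3.141, 0.0, 1.516]
ft_force: [0.2, -0.3, -0.1]
gripper_width: 0.996
```

Emit:
step_arm:
  jaw: [1,1,1,1,1,1,1,1]
  xyz:
    - [0.04,-0.002,0]
    - [0.04,-0.002,0]
    - [0.04,-0.002,0]
    - [0.04,-0.002,0]
    - [0.04,-0.002,0]
    - [0.04,-0.002,0]
    - [0.04,-0.002,0]
    - [0,0,0]
  angular:
    - [0,0,0]
    - [0,0,0]
    - [0,0,0]
    - [0,0,0]
    - [0,0,0]
    - [0,0,0]
    - [0,0,0]
    - [0,0,0]

```text
time_s: 3.6
tcp_pos: [0.4513, 0.252, 0.2707]
ee_rot: [-3.141, -0.001, 1.521]
ft_force: [0.4, -0.2, -0.2]
gripper_width: 1.002
```

Run:
```python
from h import *
go([.453,.293,.23],1.521)
t,K,E=cam("top");s,Ks,Es=cam("side")
z=lambda i,x,y,w,h:cv2.resize(i[y:y+h,x:x+w],(400,300),interpolation=cv2.INTER_CUBIC)
o=np.hstack([z(t,120,245,160,120),z(s,220,240,160,120)])
cv2.imwrite("pics/z1.png",np.clip(o.astype(float)*1.3,0,255).astype('uint8'))
```

```text
t 3.6 tcp [0.4513 0.252  0.2707] rpy [-3.1407e+00 -7.0000e-04  1.5209e+00] w 1.0020548943389855 F [ 0.4 -0.2 -0.2]
shift tool [ 0.041  -0.0003  0.0407] turn [-0.0009 -0.0007 -0.0001]
```

View pics/z1.png

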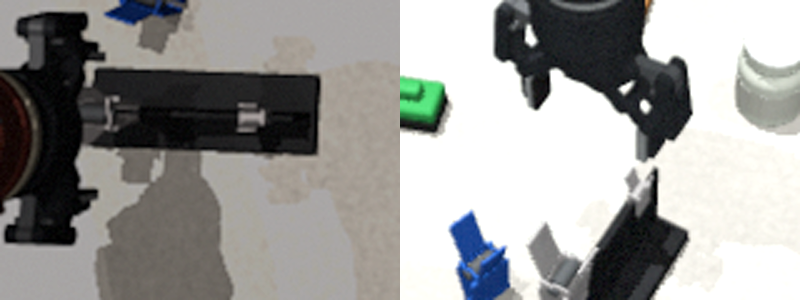

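The gripper is level and lined up along the rail, short of the clip by about 40 mm. Nothing stands in the way. I'll move over the clip, descend and squeeze.

Emit:
step_arm:
  jaw: [1,1,1,1,1,1,1,1]
  xyz:
    - [0.021,0,0]
    - [0.02,0,0]
    - [0,0,0.02]
    - [0,0,0.02]
    - [0,0,0.02]
    - [0,0,0.02]
    - [0,0,0]
    - [0,0,0]
  angular:
    - [0,0,0]
    - [0,0,0]
    - [0,0,0]
    - [0,0,0]
    - [0,0,0]
    - [0,0,0]
    - [0,0,0]
    - [0,0,0]

```text
time_s: 4.5
tcp_pos: [0.4544, 0.2883, 0.1917]
ee_rot: [-3.141, 0.0, 1.518]
ft_force: [0.2, 0.7, 0.6]
gripper_width: 1.001
```

Run:
```python
from h import *
go([.453,.293,.151],1.521)
s,Ks,Es=cam("side");t,K,E=cam("top")
z=lambda i,x,y,w,h:cv2.resize(i[y:y+h,x:x+w],(400,300),interpolation=cv2.INTER_CUBIC)
print([proj(Ks,Es,p).round(1) for p in([.453,.293,.19],[.453,.293,.14])])
o=np.hstack([z(t,110,245,120,90),z(s,230,270,120,90)])
cv2.imwrite("pics/z2.png",np.clip(o.astype(float)*1.3,0,255).astype('uint8'))
```

```text
t 4.5 tcp [0.4544 0.2883 0.1917] rpy [-3.1414e+00  3.0000e-04  1.5183e+00] w 1.0010566396997131 F [0.2 0.7 0.6]
shift tool [ 0.0046 -0.0016  0.0407] turn [-0.0002  0.0003 -0.0027]
[array([286.9, 337. ]), array([288. , 350.1])]
```

View pics/z2.png

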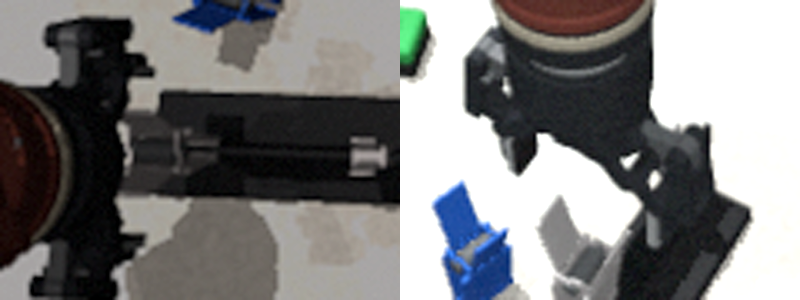

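The picture agrees: the far handle top is at about px (276,334) as predicted, and it lies between the fingertips at about (266,318) and (307,342). Next I'll do the last 40 mm down and close.

Emit:
step_arm:
  jaw: [1,1,1,1,1]
  xyz:
    - [0.004,-0.001,0]
    - [0,0,0.014]
    - [0,0,0.014]
    - [0,0,0.0125]
    - [0,0,0]
  angular:
    - [0,0,0]
    - [0,0,0]
    - [0,0,0]
    - [0,0,0]
    - [0,0,0]

```text
time_s: 5.1
tcp_pos: [0.4519, 0.2928, 0.1477]
ee_rot: [-3.138, 0.002, 1.521]
ft_force: [-0.8, -0.8, 0.0]
gripper_width: 1.002
```

Emit:
step_arm:
  jaw: [0,0,0,0,0,0,0,0]
  xyz:
    - [0,0,0]
    - [0,0,0]
    - [0,0,0]
    - [0,0,0]
    - [0,0,0]
    - [0,0,0]
    - [0,0,0]
    - [0,0,0]
  angular:
    - [0,0,0]
    - [0,0,0]
    - [0,0,0]
    - [0,0,0]
    - [0,0,0]
    - [0,0,0]
    - [0,0,0]
    - [0,0,0]
  grip_force: 35

```text
time_s: 5.9
tcp_pos: [0.4534, 0.2933, 0.1507]
ee_rot: [-3.142, 0.0, 1.521]
ft_force: [0.1, -0.3, -1.5]
gripper_width: 0.271
```

Emit:
step_arm:
  jaw: [0,0,0,0,0,0]
  xyz:
    - [0,0,0]
    - [0,0,0]
    - [0,0,0]
    - [0,0,0]
    - [0,0,0]
    - [0,0,0]
  angular:
    - [0,0,0]
    - [0,0,0]
    - [0,0,0]
    - [0,0,0]
    - [0,0,0]
    - [0,0,0]

```text
time_s: 6.5
tcp_pos: [0.4534, 0.2933, 0.1507]
ee_rot: [3.142, 0.0, 1.521]
ft_force: [-1.0, -0.8, -0.1]
gripper_width: 0.268
```

The opening of 0.27 (about 23 mm) fits handles at the stop. Next is a straight lift.

Emit:
step_arm:
  jaw: [0,0,0,0,0,0,0,0]
  xyz:
    - [0,0,-0.005]
    - [0,0,-0.012]
    - [0,0,-0.018]
    - [0,0,-0.02]
    - [0,0,-0.02]
    - [0,0,-0.02]
    - [0,0,-0.015]
    - [0,0,0]
  angular:
    - [0,0,0]
    - [0,0,0]
    - [0,0,0]
    - [0,0,0]
    - [0,0,0]
    - [0,0,0]
    - [0,0,0]
    - [0,0,0]

```text
time_s: 7.3
tcp_pos: [0.4545, 0.2937, 0.2641]
ee_rot: [3.137, -0.002, 1.521]
ft_force: [0.8, 1.2, -0.8]
gripper_width: 0.267
```

Run:
```python
from h import *
go([.510,-.281,.26],np.radians(107.1))
s,Ks,Es=cam("side");t,K,E=cam("top")
z=lambda i,x,y,w,h:cv2.resize(i[y:y+h,x:x+w],(400,300),interpolation=cv2.INTER_CUBIC)
o=np.hstack([z(t,110,245,120,90),z(s,230,270,120,90)])
cv2.imwrite("pics/z3.png",np.clip(o.astype(float)*1.3,0,255).astype('uint8'))
```

```text
t 7.3 tcp [0.4545 0.2937 0.2641] rpy [ 3.1373e+00 -1.6000e-03  1.5208e+00] w 0.2665578984263561 F [ 0.8  1.2 -0.8]
shift tool [-0.5712  0.0841  0.0035] turn [ 0.0045 -0.0009 -0.3484]
```

View pics/z3.png

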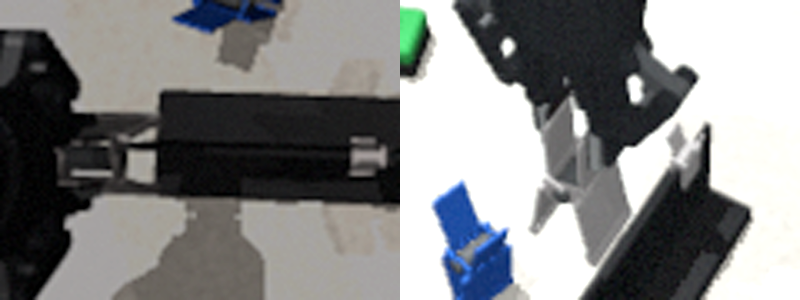

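The clip is off the rail with its jaws wide open, and the grip is firm. Now I'll carry it over the card at height.

Emit:
step_arm:
  jaw: [0,0,0,0,0,0,0,0]
  xyz:
    - [-0.01,0.0015,0]
    - [-0.02,0.003,0]
    - [-0.03,0.0045,0]
    - [-0.035,0.005,0]
    - [-0.035,0.005,0]
    - [-0.035,0.005,0]
    - [-0.035,0.005,0]
    - [-0.035,0.005,0]
  angular:
    - [0,0,0]
    - [0,0,0]
    - [0,0,0]
    - [0,0,0]
    - [0,0,0]
    - [0,0,0]
    - [0,0,0]
    - [0,0,0]

```text
time_s: 8.2
tcp_pos: [0.4749, 0.055, 0.2599]
ee_rot: [-3.14, 0.0, 1.521]
ft_force: [0.2, 0.4, -1.9]
gripper_width: 0.267
```

Emit:
step_arm:
  jaw: [0,0,0,0,0,0,0,0]
  xyz:
    - [-0.035,0.005,0]
    - [-0.035,0.005,0]
    - [-0.035,0.005,0]
    - [-0.035,0.005,0]
    - [-0.035,0.005,0]
    - [-0.035,0.005,0]
    - [-0.03,0.005,0]
    - [-0.02,0.003,0]
  angular:
    - [0,0,0]
    - [0,0,0]
    - [0,0,0]
    - [0,0,0]
    - [0,0,0]
    - [0,0,0]
    - [0,0,0]
    - [0,0,0]

```text
time_s: 9.0
tcp_pos: [0.4997, -0.2069, 0.2596]
ee_rot: [-3.14, -0.001, 1.519]
ft_force: [-0.3, 0.3, -1.1]
gripper_width: 0.267
```

Emit:
step_arm:
  jaw: [0,0,0,0,0,0]
  xyz:
    - [-0.01,0.002,0]
    - [0,0,0]
    - [0,0,0]
    - [0,0,0]
    - [0,0,0]
    - [0,0,0]
  angular:
    - [0,0,-0.05]
    - [0,0,-0.1]
    - [0,0,-0.1]
    - [0,0,-0.07]
    - [0,0,-0.028]
    - [0,0,0]

```text
time_s: 9.6
tcp_pos: [0.5018, -0.2146, 0.2605]
ee_rot: [-3.141, -0.0, 1.868]
ft_force: [-0.5, 0.5, -0.9]
gripper_width: 0.267
```

Run:
```python
from h import *
go([.510,-.281,.26],np.radians(107.1))
s,Ks,Es=cam("side");t,K,E=cam("top")
print(proj(Ks,Es,[.510,-.281,.15]),proj(Ks,Es,robot.state()["tcp_pos"]))
cv2.imwrite("pics/t4.png",t);cv2.imwrite("pics/s4.png",s)
z=lambda i,x,y,w,h:cv2.resize(i[y:y+h,x:x+w],(400,300),interpolation=cv2.INTER_CUBIC)
o=np.hstack([z(t,380,195,120,90),z(s,310,120,120,90)])
cv2.imwrite("pics/z4.png",np.clip(o.astype(float)*1.3,0,255).astype('uint8'))
```

```text
t 9.6 tcp [ 0.5018 -0.2146  0.2605] rpy [-3.1412e+00 -4.0000e-04  1.8684e+00] w 0.2670067582142116 F [-0.5  0.5 -0.9]
shift tool [-0.0659 -0.0117  0.0004] turn [-0.0004 -0.0004 -0.0008]
[370.90511799 174.85967955] [367.89305805 156.47257781]
```

View pics/z4.png

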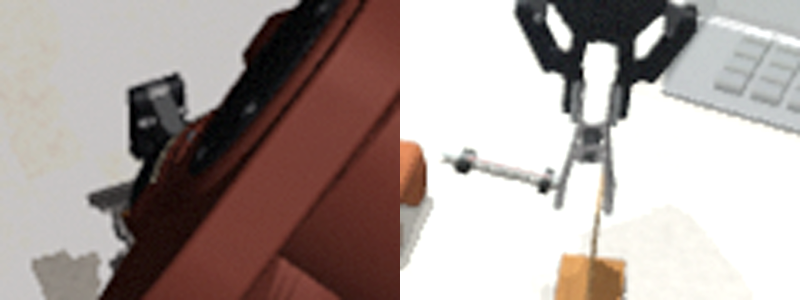

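The side view looks along the pin: the jaws gape at px (477,180) and (492,183), with the card edge between and behind. I'll shift along the card to its middle.

Emit:
step_arm:
  jaw: [0,0,0,0,0,0]
  xyz:
    - [-0.01,-0.002,0]
    - [-0.02,-0.0035,0]
    - [-0.02,-0.0035,0]
    - [-0.016,-0.003,0]
    - [0,0,0]
    - [0,0,0]
  angular:
    - [0,0,0]
    - [0,0,0]
    - [0,0,0]
    - [0,0,0]
    - [0,0,0]
    - [0,0,0]

```text
time_s: 10.3
tcp_pos: [0.5099, -0.2816, 0.2606]
ee_rot: [-3.141, -0.001, 1.868]
ft_force: [-0.3, 0.1, -1.5]
gripper_width: 0.27
```

Run:
```python
from h import *
go([.510,-.281,.20],np.radians(107.1))
s,Ks,Es=cam("side")
p=robot.state()["tcp_pos"]
n=np.array([np.cos(np.radians(17.1)),np.sin(np.radians(17.1)),0]);y=np.array([-n[1],n[0],0])
pin=p-[0,0,.011]
for nm,q in(("cardL",[.510,-.281,.15]-y*.045),("cardR",[.510,-.281,.15]+y*.045),("pin",pin),("pin near end",pin+y*.02),("lipa near",pin-[0,0,.054]-n*.017+y*.02),("lipb near",pin-[0,0,.054]+n*.017+y*.02)):
    u=proj(Ks,Es,q);print(nm,u.round(1),"zoom",((u-[320,110])*6).round())
o=cv2.resize(s[110:210,320:420],(600,600),interpolation=cv2.INTER_CUBIC)
cv2.imwrite("pics/z5.png",np.clip(o.astype(float)*1.1,0,255).astype('uint8'))
```

```text
t 10.3 tcp [ 0.5099 -0.2816  0.2606] rpy [-3.1414e+00 -6.0000e-04  1.8679e+00] w 0.2703581675336604 F [-0.3  0.1 -1.5]
shift tool [0.0005 0.0003 0.0606] turn [-0.0002 -0.0006 -0.0014]
cardL [372.3 165. ] zoom [314. 330.]
cardR [369.4 185.2] zoom [297. 451.]
pin [374.4 145.3] zoom [326. 212.]
pin near end [373.7 149.8] zoom [322. 239.]
lipa near [378.2 166.9] zoom [349. 342.]
lipb near [365.5 165.5] zoom [273. 333.]
```

View pics/z5.png

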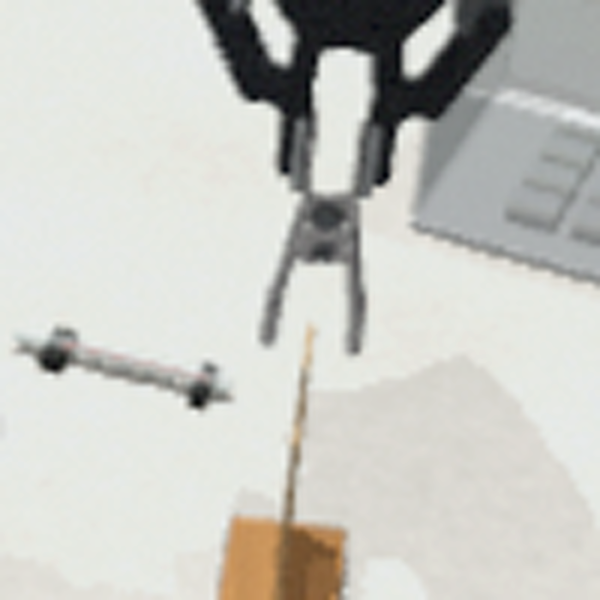

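Predicted and observed agree within about 2 mm. The lips are at zoom (267,345) and (355,350), midpoint 311 against 311 predicted, and the card's top is at (312,325). I'll lower 60 mm, which puts the lips about 15 mm below the edge.

Emit:
step_arm:
  jaw: [0,0,0,0,0,0,0,0]
  xyz:
    - [0,0,0.006]
    - [0,0,0.01]
    - [0,0,0.012]
    - [0,0,0.012]
    - [0,0,0.012]
    - [0,0,0.008]
    - [0,0,0]
    - [0,0,0]
  angular:
    - [0,0,0]
    - [0,0,0]
    - [0,0,0]
    - [0,0,0]
    - [0,0,0]
    - [0,0,0]
    - [0,0,0]
    - [0,0,0]

```text
time_s: 11.15
tcp_pos: [0.51, -0.2814, 0.2009]
ee_rot: [-3.142, 0.0, 1.869]
ft_force: [-0.1, 0.5, -1.1]
gripper_width: 0.27
```

Emit:
step_arm:
  jaw: [0,0,0,0]
  xyz:
    - [0,0,0]
    - [0,0,0]
    - [0,0,0]
    - [0,0,0]
  angular:
    - [0,0,0]
    - [0,0,0]
    - [0,0,0]
    - [0,0,0]

```text
time_s: 11.55
tcp_pos: [0.5101, -0.2815, 0.2011]
ee_rot: [3.141, 0.0, 1.869]
ft_force: [0.5, -0.5, -0.0]
gripper_width: 0.273
```

Run:
```python
from h import *
go([.510,-.281,.20],np.radians(107.1))
s,Ks,Es=cam("side");t,K,E=cam("top")
p=robot.state()["tcp_pos"]
n=np.array([np.cos(np.radians(17.1)),np.sin(np.radians(17.1)),0]);y=np.array([-n[1],n[0],0])
pin=p-[0,0,.011]
Z=lambda u:((u-[320,120])*5).round()
for nm,q in(("cardL",[.510,-.281,.15]-y*.045),("cardR",[.510,-.281,.15]+y*.045),("pin near end",pin+y*.02),("lipa near",pin-[0,0,.054]-n*.017+y*.02),("lipb near",pin-[0,0,.054]+n*.017+y*.02)):
    print(nm,Z(proj(Ks,Es,q)))
o=np.hstack([cv2.resize(s[120:220,320:400],(400,500),interpolation=cv2.INTER_CUBIC),cv2.resize(t[200:300,400:480],(400,500),interpolation=cv2.INTER_CUBIC)])
cv2.imwrite("pics/z6.png",np.clip(o.astype(float)*1.1,0,255).astype('uint8'))
```

```text
t 11.55 tcp [ 0.5101 -0.2815  0.2011] rpy [3.1414e+00 5.0000e-04 1.8688e+00] w 0.2733388767576093 F [ 0.5 -0.5 -0. ]
shift tool [0.0005 0.     0.0011] turn [ 0.0002  0.0005 -0.0005]
cardL [261. 225.]
cardR [247. 326.]
pin near end [258. 239.]
lipa near [280. 319.]
lipb near [219. 313.]
```

View pics/z6.png

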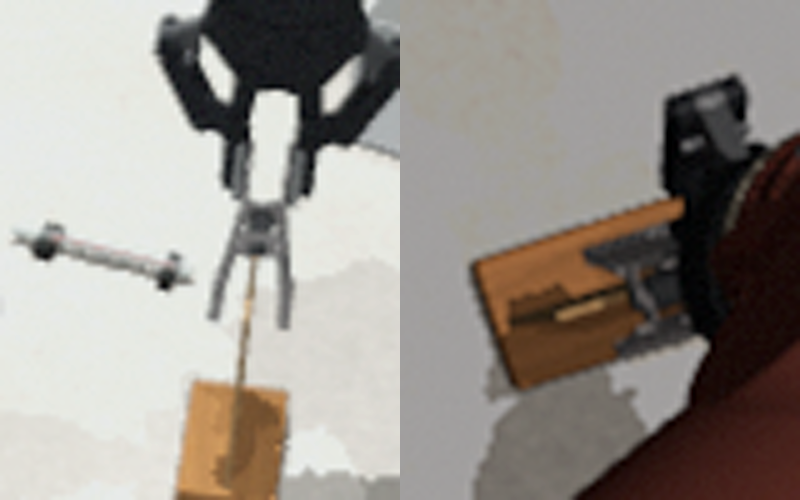

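The card's edge runs midway between the jaws in both views: lips at zoom (213,318) and (285,327), card at about x=249. The reading of 0.267 to 0.273 is a tiny drift in opening. I'll check it with a short hold before handing in.

Emit:
step_arm:
  jaw: [0,0,0,0,0,0,0,0]
  xyz:
    - [0,0,0]
    - [0,0,0]
    - [0,0,0]
    - [0,0,0]
    - [0,0,0]
    - [0,0,0]
    - [0,0,0]
    - [0,0,0]
  angular:
    - [0,0,0]
    - [0,0,0]
    - [0,0,0]
    - [0,0,0]
    - [0,0,0]
    - [0,0,0]
    - [0,0,0]
    - [0,0,0]
  grip_force: 40

```text
time_s: 12.45
tcp_pos: [0.51, -0.2814, 0.2008]
ee_rot: [-3.142, 0.0, 1.869]
ft_force: [-0.0, 0.3, -0.5]
gripper_width: 0.267
```

Run:
```python
from h import *
a,_,_=cam("side");go([.510,-.281,.20],np.radians(107.1))
print(robot.state()["gripper_width"])
z=cv2.imread("pics/z6.png")[:,:400]
b=np.clip(cv2.resize(a[120:220,320:400],(400,500),interpolation=cv2.INTER_CUBIC).astype(float)*1.1,0,255)
print("mean image change",abs(b-z).mean(), "p99.9",np.percentile(abs(b-z),99.9))
```

```text
t 12.5 tcp [ 0.51   -0.2814  0.2008] rpy [-3.1416e+00  1.0000e-04  1.8688e+00] w 0.2659939655319618 F [-0.7  0.5 -1.5]
shift tool [0.0004 0.0001 0.0008] turn [-0.      0.0001 -0.0004]
0.2659939655319618
mean image change 1.5015243333333403 p99.9 33.599999999999994
```

Nothing has moved and the grip is steady, so I'm handing in.

```bash
python3 -c "
from h import *
print(order.finish_job())"
```

```text
the job is handed in; nothing more can be done
None
```

I squeezed the clip off the rail and carried it over the taller card. It is held there jaws down over the middle of the card's top edge, and I handed the job in at about 12.5 s; no verdict is reported.

- **Position:** the tool is within 1 mm of the planned pose. By my estimate the lips are about 15 mm below the card's edge.
- **Clearance:** the side view shows the card midway between the lips, and the top view also shows it between the jaws. The force readings stayed within sensor noise, so I saw no sign of contact.
- **Grip:** the opening stayed at 0.266 to 0.273, about 23 mm, which fits the fully squeezed stop. I raised the grip from 35 N to 40 N for the final hold, and the picture did not change over 0.9 s.
- **Small disagreement:** the clip's lips appeared a few millimetres lower than predicted, which still leaves them well clear of the stand.
- **Not checked:** I did not compare the positions of the other objects after the move, but the planned path cleared everything near it.

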